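# Open the bench power box and switch its sockets on

## Robot

A 6-joint arm with a two-finger parallel gripper is mounted at the origin on the work surface. World frame = base frame: x ahead of the robot, y to its left, z up, the work surface at z = 0. Lengths are in m, angles in rad, forces in N, time in s.
With the tool pointing down it reaches from about 0.35 to 0.975 m from the base axis. Payload 4.9 kg.
Tool frame: the origin (TCP) lies at the very end of the fingers, on their centre line; the grasp point (between the pads) lies 19 mm behind it (manip.hold_point_z is the distance from the TCP to the grasp point, in m); z points along the fingers, x is the direction in which the jaws open and shut, and the axes are right-handed (so a half turn about z gives the same grasp; the last joint's range is limited). The gripper opens to 85 mm and grips with 20 to 120 N. Pads are 22 mm wide; open, the fingers measure 114 mm over their backs; the gripper's body (76 mm by 85 mm) begins 54 mm behind the grasp point. The pads swing forward as they close: fully open they stand 13 mm farther back than shut.
Start: joints at [1.172, 0.053, 1.613, -0, 1.476, -0.119], TCP at [0.173, 0.601, 0.231] pointing down, gripper open.
Joint ranges: [-3.01, 3.01], [-1.01, 2.22], [0.06, 2.58], [-1.02, 4.17], [0.09, 2.62], [-3.14, 3.14]. Speed limits (rad/s): [2.57, 2.57, 3.14, 3.14, 3.14, 3.14].

## Interface

Orientations are given as a unit quaternion [w, x, y, z].
In Python, from plant import manip gives the robot as it stands.
- The arm moves only by the shell command python3 -m handwheel 'ROWS' [OPENING]. ROWS is JSON, a list of rows, each an object of numbers: "dx", "dy", "dz": the shift along the tool's x, y, z in m; "ax", "ay", "az": the turn, a rotation vector about the tool's x, y, z in rad. In form: [{"dx": .., "dy": .., "dz": .., "ax": .., "ay": .., "az": ..}, ...]. A call has 1 to 5 rows; each row is the pose to reach, as a shift and turn from the pose commanded when the call began, along the tool's axes at that moment; what a row does not reach only later rows make up. A row lasts 1/8 s, in which the tool goes at most 62.5 mm and 10.7 degrees, less where a joint would pass 70% of its speed; a pose out of reach is approached as far as the arm can. A call with a gripper value outside its range is refused whole. OPENING is the closure in counts, from 0 (fully open) to 255 (shut), set as the call begins (- or left out, the last holds). The fingers move at their own pace and stop on an object; the grip force is fixed at half the most. Time passes only in rows, so rows that repeat a pose let the fingers close. It gives the time, the measured TCP pose, the force and the opening at its end, in the units of the state.
- manip.state(): the state, without advancing time (a new reading comes with each control period).
- manip.grab_frame(name): name is "scene" or "top" or "wrist"; returns a dict with "image" (384x512x3 uint8, blue, green, red), "z_map" (384x512 float32, m along the optical axis (not along the pixel's ray), 0 where there is no reading), "K" (3x3 intrinsics, pixels), "xyz" and "rotation" of the camera in the world. Camera axes: x right, y up, looking along -z (the intrinsics and any distortion apply to the point x, -y, -z); pixel columns grow to the right and rows downward; lengths in m; the calibration is good to about 2 mm. A picture is of the moment at which its call begins.
- manip.job_done(): hands the job in, once; it reports no verdict.
The state is a dict: "time": time; "joint_pos": joint angles; "joint_vel": joint speeds; "joint_efforts": joint torques, N m; "tool_pos": TCP position; "tool_rot": TCP orientation; "contact_force": force on the tool from outside, world axes, zero at the start; "ft_torque": the same for the moment, N m; "gripper_width": opening from 0.0 (shut) to 1.0 (fully open).
Only numpy, scipy, OpenCV 4.12 (cv2) and the standard library are available. Lean on these libraries where they do the work, as an engineer would, in place of code of your own. Each camera call takes 0.05 s, during which the arm holds its last target.

## Task

Get the bench power box, the wider of the two low grey boxes, ready for plugging in: press its flat lid down at the front edge until the catch lets go, draw your finger away so the lid springs up by itself, then press the switch inside over to on. It is all touch-and-press work: pick nothing up, leave the narrow box shut and the tools and other things on the bench where they lie, and finish with the lid standing open.

Things in the scene. Friction and masses are not known exactly. Their poses are not given: they have to be found in the camera images.
- power_box: The power box: low grey steel box fixed to the bench, 170 (x) by 240 (y) by 80 mm high, walls 4 mm, one flat lid sunk flush between them. Origin: centre of the underside, z up. x points from the front edge (-85 mm) to the hinge side (+85 mm, two steel hinge barrels on the rear rim). Inside, 30 mm above the bench, a plate with two round sockets (+y side, 40 mm high) and the switch (-y side).
- power_lid_press (a point): Where to press the power box's lid: on its top face, mid-width, 22 mm behind its front edge, 136 mm in front of the hinge, marked by a round thumb ring 26 mm across. Moves with the lid. With the lid shut it is at (-57, 0, 80) mm in the power box's frame, level with the walls.
- power_lid (a joint): Power box's lid, rad: 0 shut and latched, + open, - pressed in. 158 (x) by 228 by 6 mm, 0.1 kg. Pressed at the ring with 4 to 5 N it sinks to a stop at -0.04 (5.5 mm); past -0.03 the push-push catch has let go. As the finger withdraws the lid follows; it then rises in 1 s to stand by itself at 1.35, free edge going up and back, 235 mm above the bench. Pushed fully down it latches again.
- rocker_press (a point): Where to press the switch: top face of the rocker's front half (towards the box's front), 20 mm from its pivot, at (-37, -62) mm in the power box's frame; 51 mm above the bench at off, 43 mm at on. Moves with the rocker.
- rocker (a joint): The switch, rad: 0 off (front half raised), 0.40 on (front half down, rear half raised). A black paddle rocker 56 (box x) by 34 (box y) by 10 mm in a black frame 70 by 46 mm; pivot along the box's y at (-18, -62, 42) mm in the power box's frame. It snaps over past 0.20 and stays; 4 to 5 N at the press point moves it. Covered while the lid is shut.
- small_box: The narrow box: the same make and lid as the power box, 170 by 130 by 80 mm, also fixed to the bench, same axes and origin. The two boxes change places from start to start. To be left shut.
- small_lid (a joint): Angle of the narrow box's lid (rad), same catch and spring: 0 shut and latched, about 1.35 open.
- screw_jar: Loose closed jar, 44 mm across, 62 mm high, standing between the two boxes. Origin at the centre of its underside.
- long_wrench: Loose steel wrench 240 mm long, 8 mm thick, lying in front of the boxes. Origin under its middle, its x axis along it.
- short_wrench: Loose steel wrench 150 mm long, 8 mm thick, lying behind the boxes. Origin under its middle.
- screwdriver: Loose screwdriver 190 mm long, handle 26 mm thick, lying in front of the boxes to the right. Origin under its middle, its x axis along it.
- battery: Loose tool battery 115 by 75 by 62 mm, behind the boxes. Origin at the centre of its underside.
- tape_measure: Loose tape measure 70 by 38 by 59 mm, to the left in front of the boxes. Origin at the centre of its underside.
- drill: Loose cordless drill standing on its battery foot, 195 by 75 mm, 192 mm high, to the right of the boxes. Origin under its foot.
Things that resemble listed ones, but are neither listed nor needed, are in the scene too. Leave any turquoise or yellow look-alike of the small_box alone.

How it is judged:
On the way, in this order (a step that is already met when the one before it is completed fails the run):
1. the power box's lid is pressed in until its catch lets go (value of joint power_lid below -0.025 rad), for 0.02 s.
2. the spring has raised the lid, with the hand off it (value of joint power_lid above 1 rad and contact force between each of the arm, the fingers and power_box below 0.2 N), for 0.2 s.
3. the switch is pressed over to on (value of joint rocker above 0.34 rad), for 0.2 s.
At the end, for the whole second after the job is handed in: The power box's lid stands open on its spring (above 1.1 rad), the rocker is over to on (above 0.34 of 0.40 rad), the narrow box's lid is shut (within 0.03 rad), and the robot touches nothing (value of joint power_lid above 1.1 rad and value of joint rocker above 0.34 rad and value of joint small_lid between -0.01 and 0.03 rad).
It fails at once if the narrow box's lid is opened (value of joint small_lid above 0.05 rad).
It fails at once if a loose thing is moved by more than 20 mm, lifted or knocked over (distance of any of screw_jar, long_wrench, short_wrench, screwdriver, battery, tape_measure, drill from where it was at the start of the episode above 0.02 m or angle between any of screw_jar, drill, tape_measure's own z axis and vertical above 0.3 rad).
It also fails if it takes over 42 s, if anything falls off the work surface, if the arm or the gripper's body presses on something with over 40 N, if the wrist force passes 120 N, or if a joint passes its speed limit or range.

## Working session

There is one attempt and no reset: what is moved stays moved. The work goes in short steps, Python scripts to look and compute and a shell command to move; the robot and the scene stay as the last step left them, time stands still between calls to the robot, and variables do not carry over. Pictures are saved under pics/ and viewed, and the job is handed in when it is done.

```bash
ls; mkdir -p pics; cat > h.py <<'E'
import numpy as np, cv2
from plant import manip
def grab(n,fn):
    f=manip.grab_frame(n); cv2.imwrite('pics/'+fn,f['image']); np.savez('pics/'+fn+'.npz',**f); return f
def world(f,u,v,z=None):
    K=f['K']; d=f['z_map'][v,u] if z is None else z
    p=np.array([(u-K[0,2])/K[0,0]*d,-(v-K[1,2])/K[1,1]*d,-d]); return np.array(f['xyz'])+np.array(f['rotation']).reshape(3,3)@p
def cloud(f):
    K=f['K']; d=f['z_map']; v,u=np.mgrid[:d.shape[0],:d.shape[1]]
    p=np.stack([(u-K[0,2])/K[0,0]*d,-(v-K[1,2])/K[1,1]*d,-d],-1)
    return p@np.array(f['rotation']).reshape(3,3).T+np.array(f['xyz'])
E
python3 - <<'E'
from h import *
print(manip.state())
for n in('scene','top'):
    f=grab(n,n+'1.png'); print(n,f['K'],f['xyz'],f['rotation'],[k for k in f])
E
```

```text
pics
{'time': 0.0, 'joint_pos': array([ 1.17199403e+00,  5.33321040e-02,  1.61429636e+00,  3.32603041e-06,
        1.47599118e+00, -1.18977590e-01]), 'joint_vel': array([-0.00134002, -0.00160521,  0.00019173, -0.00081136,  0.00046413,
        0.0014285 ]), 'joint_efforts': array([-8.61893859e-04, -3.93669641e+01, -3.70189011e+01, -1.03539110e-04,
        7.03986967e-03, -1.42565443e-05]), 'tool_pos': array([0.17235925, 0.60011752, 0.23007695]), 'tool_rot': array([ 5.07867989e-04,  7.98807291e-01,  6.01586141e-01, -8.77066515e-04]), 'contact_force': array([-0.10866208, -0.65050627,  0.18299005]), 'ft_torque': array([0.00028422, 0.0007596 , 0.05415841]), 'gripper_width': 0.999602018545485}
scene [[388.90103829   0.         255.04511823]
 [  0.         388.90103829 194.83495374]
 [  0.           0.           1.        ]] [ 1.28627215 -0.75674562  0.87835887] [0.82390517 0.42633339 0.16930368 0.33280079] ['image', 'z_map', 'K', 'xyz', 'rotation']
top [[369.87744167   0.         254.10694808]
 [  0.         369.87744167 189.90564336]
 [  0.           0.           1.        ]] [0.4253756  0.04733679 1.36527773] [ 0.71378639  0.02052145 -0.03324225 -0.69927306] ['image', 'z_map', 'K', 'xyz', 'rotation']
```

```bash
sed -i "s/np.array(f\['rotation'\]).reshape(3,3)/Rm(f)/" h.py; cat >> h.py <<'E'
from scipy.spatial.transform import Rotation as R
def Rm(f):
    q=np.array(f['rotation']); return R.from_quat(q[[1,2,3,0]]).as_matrix()
E
cat h.py
```

```text
import numpy as np, cv2
from plant import manip
def grab(n,fn):
    f=manip.grab_frame(n); cv2.imwrite('pics/'+fn,f['image']); np.savez('pics/'+fn+'.npz',**f); return f
def world(f,u,v,z=None):
    K=f['K']; d=f['z_map'][v,u] if z is None else z
    p=np.array([(u-K[0,2])/K[0,0]*d,-(v-K[1,2])/K[1,1]*d,-d]); return np.array(f['xyz'])+Rm(f)@p
def cloud(f):
    K=f['K']; d=f['z_map']; v,u=np.mgrid[:d.shape[0],:d.shape[1]]
    p=np.stack([(u-K[0,2])/K[0,0]*d,-(v-K[1,2])/K[1,1]*d,-d],-1)
    return p@Rm(f).T+np.array(f['xyz'])
from scipy.spatial.transform import Rotation as R
def Rm(f):
    q=np.array(f['rotation']); return R.from_quat(q[[1,2,3,0]]).as_matrix()
```

View pics/top1.png

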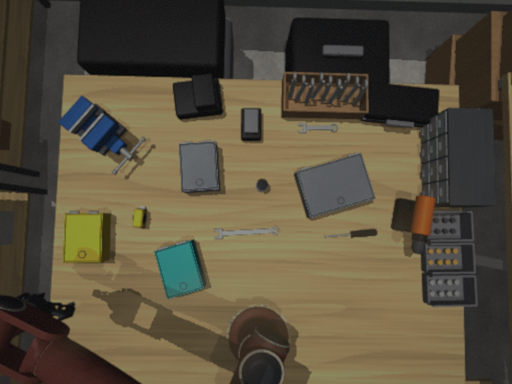

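View pics/scene1.png

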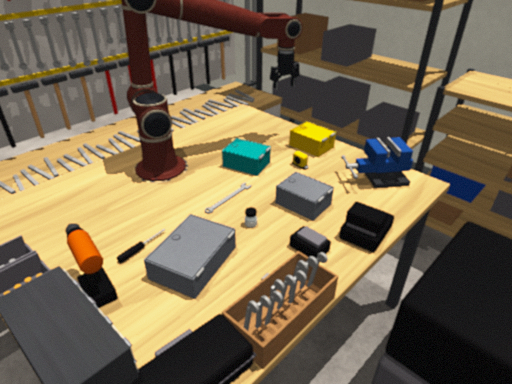

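Top view: the wide grey box is at about (335,186) with its ring near (341,200) and hinges on the far side. The narrow box is at (200,167), the jar at (262,186), the long wrench at (246,232) and the screwdriver at (350,234).

```bash
python3 - <<'E'
from h import *
for n in('top','scene'):
    f=dict(np.load(f'pics/{n}1.png.npz')); c=cloud(f)
    if n=='top':
        roi=np.zeros(c.shape[:2],bool); roi[145:230,285:385]=1
    else:
        roi=np.zeros(c.shape[:2],bool); roi[205:300,140:245]=1
    m=roi&(abs(c[...,2]-.08)<.008)
    p=c[m]; print(n,len(p),np.median(p[:,2]))
    r=cv2.minAreaRect(p[:,:2].astype(np.float32)); print(r); print(cv2.boxPoints(r))
f=dict(np.load('pics/top1.png.npz'));print('ring',world(f,341,200))
im=f['image'][135:250,270:400]; cv2.imwrite('pics/crop1.png',cv2.resize(im,None,fx=5,fy=5,interpolation=cv2.INTER_CUBIC))
E
```

```text
top 3231 0.08108768132897781
((0.5523988604545593, -0.2608768343925476), (0.17518603801727295, 0.242745503783226), 17.540855407714844)
[[ 0.4322987  -0.17154694]
 [ 0.5054587  -0.40300533]
 [ 0.67249906 -0.35020673]
 [ 0.599339   -0.11874834]]
scene 3291 0.0814100738065826
((0.6209444403648376, -0.2355457842350006), (0.325975239276886, 0.24412678182125092), 17.28812026977539)
[[ 0.42904577 -0.16743307]
 [ 0.50159466 -0.40053082]
 [ 0.8128431  -0.3036585 ]
 [ 0.7402942  -0.07056075]]
ring [ 0.49449926 -0.27839336  0.08276809]
```

View pics/crop1.png

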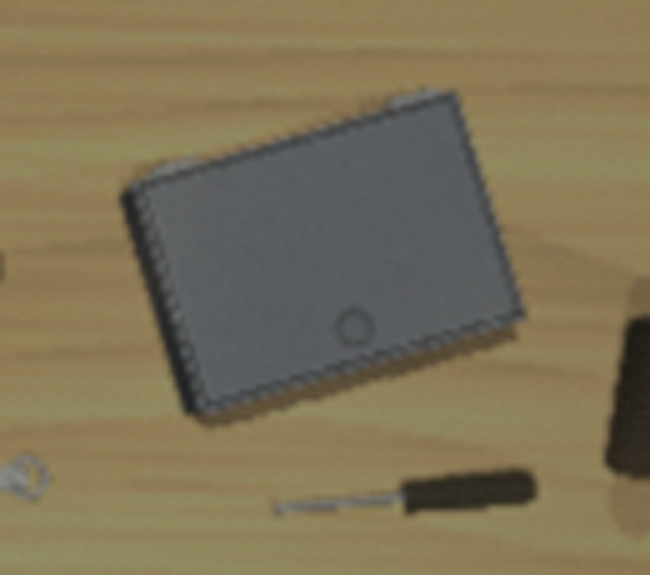

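```bash
cat >> h.py <<'E'
O=np.array([.548,-.260,0]); YAW=np.deg2rad(17.45)
BX=np.array([np.cos(YAW),np.sin(YAW),0]); BY=np.array([-BX[1],BX[0],0])
def bp(x,y,z): return O+BX*x+BY*y+np.array([0,0,z])
def tobox(p): d=np.array(p)-O; return np.array([d@BX,d@BY,d[2]])
def rel(p,Rt=None):
    s=manip.state(); q=s['tool_rot']; Rc=R.from_quat(q[[1,2,3,0]]).as_matrix()
    d=Rc.T@(np.array(p)-s['tool_pos']); t=np.zeros(3) if Rt is None else R.from_matrix(Rc.T@Rt).as_rotvec()
    print('shift',d.round(4),'turn',t.round(3)); return d,t
# tool y = box x (down)
RT=np.stack([BY,BX,[0,0,-1.]],1)
E
python3 - <<'E'
from h import *
f=grab('wrist','w1.png'); s=manip.state()
print(f['xyz']-s['tool_pos'],f['rotation'],f['K'][0,0])
rel([.48,.15,.23],RT); rel(bp(-.057,0,.2),RT)
t=dict(np.load('pics/top1.png.npz'))
for n,u,v in(('drill',425,215),('jar',262,185),('driver',350,234)): print(n,world(t,u,v))
E
```

```text
[-0.07989291  0.02122097  0.14140298] [ 0.78768671 -0.13224611 -0.09850109  0.59359763] 270.30144353656357
shift [-0.3478  0.42    0.0008] turn [-0.001  0.001 -0.584]
shift [-0.7545  0.551   0.0314] turn [-0.001  0.001 -0.584]
drill [ 0.44630898 -0.52154741  0.18908911]
jar [ 0.54276455 -0.00265846  0.06388879]
driver [ 0.37479492 -0.32833989  0.01668348]
```

View pics/w1.png

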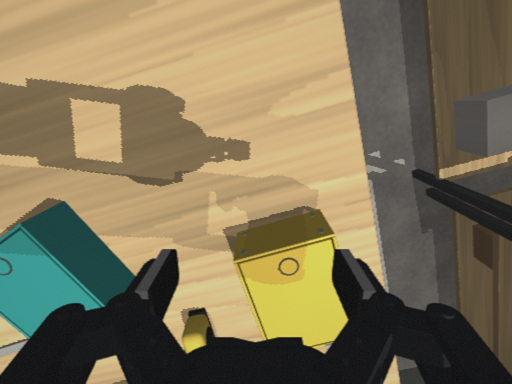

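The wrist camera sits on the -y side of the tool. With tool y along box x, it faces the front, away from the lid.

```bash
python3 -m handwheel '[{"dx":-0.03,"dy":0.05,"az":-0.15},{"dx":-0.07,"dy":0.10,"az":-0.3},{"dx":-0.11,"dy":0.15,"az":-0.45},{"dx":-0.15,"dy":0.20,"az":-0.584},{"dx":-0.19,"dy":0.24,"az":-0.584}]' 255; python3 - <<'E'
from h import *
rel(bp(-.057,0,.2),RT)
E
```

```text
shift [-0.7545  0.551   0.0314] turn [-0.001  0.001 -0.584]invalid input at $[0]: expected keys dx, dy, dz, ax, ay, az
```

All keys are required.

```bash
python3 -m handwheel '[{"dx":-0.03,"dy":0.05,"dz":0,"ax":0,"ay":0,"az":-0.15},{"dx":-0.07,"dy":0.10,"dz":0,"ax":0,"ay":0,"az":-0.3},{"dx":-0.11,"dy":0.15,"dz":0,"ax":0,"ay":0,"az":-0.45},{"dx":-0.15,"dy":0.20,"dz":0,"ax":0,"ay":0,"az":-0.584},{"dx":-0.19,"dy":0.24,"dz":0,"ax":0,"ay":0,"az":-0.584}]' 255; python3 - <<'E'
from h import *
rel(bp(-.057,0,.2),RT)
E
```

```text
time: 0.78
tool_pos: [0.3516, 0.35, 0.2311]
tool_rot: [0.0, 0.591, 0.806, 0.0]
contact_force: [1.0, 0.6, -0.2]
gripper_width: 0.003
shift [-0.6408 -0.0529  0.0312] turn [0. 0. 0.]
```

```bash
python3 -m handwheel '[{"dx":-0.06,"dy":0,"dz":0,"ax":0,"ay":0,"az":0},{"dx":-0.12,"dy":0,"dz":0,"ax":0,"ay":0,"az":0},{"dx":-0.18,"dy":0,"dz":0,"ax":0,"ay":0,"az":0},{"dx":-0.24,"dy":-0.01,"dz":0,"ax":0,"ay":0,"az":0},{"dx":-0.30,"dy":-0.02,"dz":0,"ax":0,"ay":0,"az":0}]'
python3 -m handwheel '[{"dx":-0.06,"dy":0,"dz":0,"ax":0,"ay":0,"az":0},{"dx":-0.12,"dy":-0.01,"dz":0,"ax":0,"ay":0,"az":0},{"dx":-0.18,"dy":-0.02,"dz":0,"ax":0,"ay":0,"az":0},{"dx":-0.24,"dy":-0.03,"dz":0,"ax":0,"ay":0,"az":0},{"dx":-0.30,"dy":-0.033,"dz":0.015,"ax":0,"ay":0,"az":0}]'
python3 - <<'E'
from h import *
rel(bp(-.057,0,.13),RT)
grab('wrist','w2.png')
E
```

```text
time: 1.4
tool_pos: [0.4214, 0.0577, 0.2312]
tool_rot: [0.0, 0.592, 0.806, 0.0]
contact_force: [1.0, 0.5, 0.2]
gripper_width: 0.001
time: 2.02
tool_pos: [0.4805, -0.2392, 0.2176]
tool_rot: [0.002, 0.592, 0.806, 0.0]
contact_force: [0.5, 0.5, 0.8]
gripper_width: 0.006
shift [-0.0399  0.001   0.0877] turn [ 0.002  0.002 -0.001]
```

View pics/w2.png

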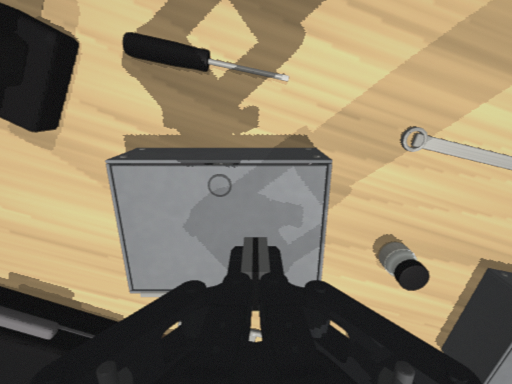

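```bash
python3 - <<'E'
from h import *
f=dict(np.load('pics/w2.png.npz')); p=world(f,219,185); print(p,tobox(p))
c=cloud(f)
for u,v in((109,161),(330,161)): print(tobox(world(f,u,v)))
E
python3 -m handwheel '[{"dx":-0.02,"dy":0,"dz":0.03,"ax":0,"ay":0,"az":0},{"dx":-0.039,"dy":0.001,"dz":0.06,"ax":0,"ay":0,"az":0},{"dx":-0.039,"dy":0.001,"dz":0.085,"ax":0,"ay":0,"az":0},{"dx":-0.039,"dy":0.001,"dz":0.1,"ax":0,"ay":0,"az":0},{"dx":-0.039,"dy":0.001,"dz":0.1,"ax":0,"ay":0,"az":0}]'
python3 - <<'E'
from h import *
rel(bp(-.057,0,.08),RT)
s=manip.state(); print(s['tool_pos'],s['contact_force'])
grab('wrist','w3.png')
E
```

```text
[ 0.49343047 -0.27851995  0.08021518] [-0.05761183 -0.00130369  0.08021518]
[-0.08364106 -0.11594512  0.07914126]
[-0.08346709  0.11626512  0.07871973]
time: 2.7
tool_pos: [0.4918, -0.2726, 0.1149]
tool_rot: [-0.001, 0.592, 0.806, 0.0]
contact_force: [-0.8, -0.7, -0.8]
gripper_width: -0.005
shift [-0.0049  0.0005  0.0349] turn [-0.002 -0.002 -0.   ]
[ 0.49175674 -0.27263597  0.11486561] [-0.80659917 -0.69781656 -0.79246627]
```

View pics/w3.png

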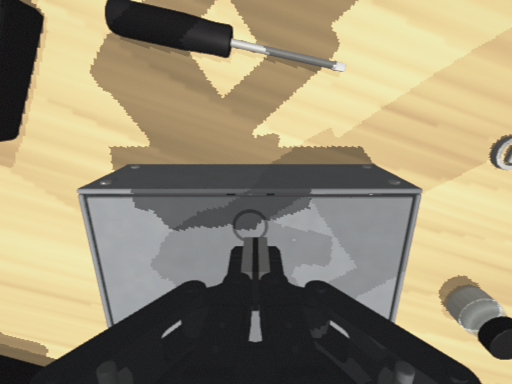

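Box fit checks out: ring at (-58,-1) mm against (-57,0), rim at 79–80 mm. Closing in.

```bash
python3 -m handwheel '[{"dx":-0.005,"dy":0,"dz":0.01,"ax":0,"ay":0,"az":0},{"dx":-0.005,"dy":0,"dz":0.02,"ax":0,"ay":0,"az":0},{"dx":-0.005,"dy":0,"dz":0.028,"ax":0,"ay":0,"az":0},{"dx":-0.005,"dy":0,"dz":0.031,"ax":0,"ay":0,"az":0},{"dx":-0.005,"dy":0,"dz":0.031,"ax":0,"ay":0,"az":0}]'
python3 -c "
from h import *
print(tobox(manip.state()['tool_pos']))"
```

```text
time: 3.38
tool_pos: [0.4939, -0.2781, 0.0849]
tool_rot: [-0.0, 0.592, 0.806, 0.0]
contact_force: [0.2, -0.2, 1.1]
gripper_width: 0.002
[-0.05702211 -0.00102556  0.08494875]
```

```bash
python3 -m handwheel '[{"dx":0,"dy":0,"dz":0.004,"ax":0,"ay":0,"az":0},{"dx":0,"dy":0,"dz":0.007,"ax":0,"ay":0,"az":0},{"dx":0,"dy":0,"dz":0.009,"ax":0,"ay":0,"az":0},{"dx":0,"dy":0,"dz":0.0095,"ax":0,"ay":0,"az":0},{"dx":0,"dy":0,"dz":0.0095,"ax":0,"ay":0,"az":0}]'
```

```text
time: 4.0
tool_pos: [0.4944, -0.2784, 0.0762]
tool_rot: [0.0, 0.592, 0.806, 0.0]
contact_force: [-0.3, 0.3, 4.7]
gripper_width: 0.001
```

```bash
python3 -m handwheel '[{"dx":0,"dy":0,"dz":0.001,"ax":0,"ay":0,"az":0},{"dx":0,"dy":0,"dz":0.0018,"ax":0,"ay":0,"az":0},{"dx":0,"dy":0,"dz":0.0018,"ax":0,"ay":0,"az":0}]'
```

```text
time: 4.38
tool_pos: [0.4945, -0.2784, 0.0747]
tool_rot: [0.0, 0.592, 0.806, 0.0]
contact_force: [-0.8, 0.5, 5.9]
gripper_width: 0.001
```

```bash
python3 -m handwheel '[{"dx":0,"dy":0,"dz":0.001,"ax":0,"ay":0,"az":0},{"dx":0,"dy":0,"dz":0.0015,"ax":0,"ay":0,"az":0},{"dx":0,"dy":0,"dz":0.0015,"ax":0,"ay":0,"az":0}]'
```

```text
time: 4.75
tool_pos: [0.4945, -0.2785, 0.0744]
tool_rot: [0.0, 0.592, 0.806, -0.0]
contact_force: [-4.6, 2.8, 13.1]
gripper_width: -0.005
```

The lid is on its stop: force jumped to 13 N at 74.4 mm. Withdrawing up and to the front.

```bash
python3 -m handwheel '[{"dx":0,"dy":-0.015,"dz":-0.03,"ax":0,"ay":0,"az":0},{"dx":0,"dy":-0.05,"dz":-0.08,"ax":0,"ay":0,"az":0},{"dx":0,"dy":-0.09,"dz":-0.12,"ax":0,"ay":0,"az":0},{"dx":0,"dy":-0.11,"dz":-0.16,"ax":0,"ay":0,"az":0},{"dx":0,"dy":-0.11,"dz":-0.18,"ax":0,"ay":0,"az":0}]'
python3 -m handwheel '[{"dx":0,"dy":0,"dz":0,"ax":0,"ay":0,"az":0},{"dx":0,"dy":0,"dz":0,"ax":0,"ay":0,"az":0},{"dx":0,"dy":0,"dz":0,"ax":0,"ay":0,"az":0},{"dx":0,"dy":0,"dz":0,"ax":0,"ay":0,"az":0},{"dx":0,"dy":0,"dz":0,"ax":0,"ay":0,"az":0}]'
python3 - <<'E'
from h import *
a=grab('wrist','w4.png')['image'];b=grab('scene','s4.png')['image']
cv2.imwrite('pics/b4.png',cv2.resize(np.hstack([a,b]),(800,300)))
E
```

```text
time: 5.38
tool_pos: [0.3887, -0.3119, 0.2542]
tool_rot: [0.001, 0.593, 0.805, -0.0]
contact_force: [0.2, -0.5, 0.1]
gripper_width: -0.002
time: 6.0
tool_pos: [0.3891, -0.311, 0.2519]
tool_rot: [-0.0, 0.592, 0.806, 0.0]
contact_force: [0.5, 0.5, 0.1]
gripper_width: -0.001
```

View pics/b4.png

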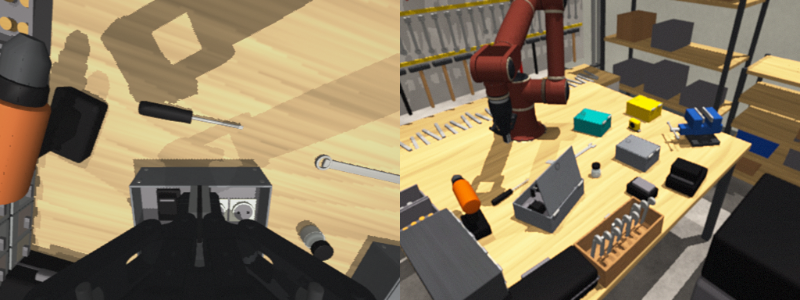

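The lid stands open, and the rocker (black) is visible inside at the -y side. Next I check the rocker and drill positions in the box frame.

```bash
python3 - <<'E'
from h import *
f=dict(np.load('pics/w4.png.npz')); b=(cloud(f)-O)@np.stack([BX,BY,[0,0,1]],1)
im=f['image']; x0,x1,y0,y1=165,350,200,310
cv2.imwrite('pics/c4.png',cv2.resize(im[y0:y1,x0:x1],None,fx=4,fy=4))
m=(abs(b[...,0]+.01)<.07)&(abs(b[...,1]+.062)<.05)&(b[...,2]>.036)&(b[...,2]<.07)&(np.arange(512)[None]<250)
p=b[m]; print(len(p))
for x in np.arange(-.075,.03,.008):
    q=p[(abs(p[:,0]-x)<.004)&(abs(p[:,1]+.062)<.012)]
    if len(q): print(round(x,3),np.median(q[:,2]).round(4),len(q))
t=dict(np.load('pics/top1.png.npz')); c=(cloud(t)-O)@np.stack([BX,BY,[0,0,1]],1)
for zl,zh in((.03,.08),(.08,.2)):
    d=c[(c[...,2]>zl)&(c[...,2]<zh)&(c[...,1]<-.13)&(c[...,1]>-.3)&(c[...,0]<.1)&(c[...,0]>-.3)]
    print(zl,d.min(0),d.max(0))
rel(bp(-.037,-.062,.15),RT)
E
```

```text
902
-0.051 0.0366 34
-0.043 0.0495 154
-0.035 0.0503 57
-0.027 0.0487 70
-0.019 0.0472 65
-0.011 0.0454 60
-0.003 0.0436 62
0.005 0.0419 57
0.013 0.0366 8
0.03 [-0.29952686 -0.29964794  0.03032092] [-0.10959683 -0.16782756  0.07915919]
0.08 [-0.29981143 -0.29319869  0.08004447] [-0.10928069 -0.15696047  0.19809252]
shift [-0.0609  0.1299  0.1023] turn [-0. -0. -0.]
```

View pics/c4.png

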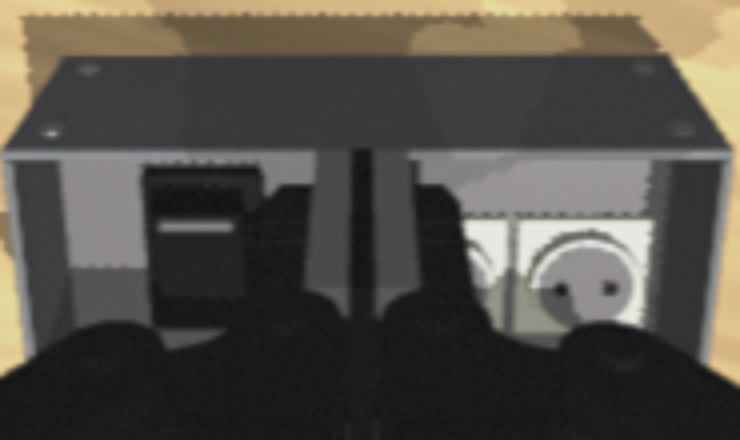

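Rocker profile matches the off state: 50 mm high at the press point and sloping to the rear. The drill and the lid both have clearance.

```bash
python3 -m handwheel '[{"dx":-0.03,"dy":0.04,"dz":0.02,"ax":0,"ay":0,"az":0},{"dx":-0.06,"dy":0.08,"dz":0.05,"ax":0,"ay":0,"az":0},{"dx":-0.061,"dy":0.115,"dz":0.08,"ax":0,"ay":0,"az":0},{"dx":-0.061,"dy":0.13,"dz":0.102,"ax":0,"ay":0,"az":0},{"dx":-0.061,"dy":0.13,"dz":0.102,"ax":0,"ay":0,"az":0}]'
python3 - <<'E'
from h import *
rel(bp(-.037,-.062,.058),RT)
a=grab('wrist','w5.png')['image'];b=grab('scene','s5.png')['image']
cv2.imwrite('pics/b5.png',cv2.resize(np.hstack([a,b]),(800,300)))
E
```

```text
time: 6.72
tool_pos: [0.5308, -0.3291, 0.1477]
tool_rot: [-0.003, 0.591, 0.806, 0.0]
contact_force: [-1.0, -0.5, -0.2]
gripper_width: -0.003
shift [-0.0016  0.0004  0.0897] turn [-0.003 -0.004  0.001]
```

View pics/b5.png

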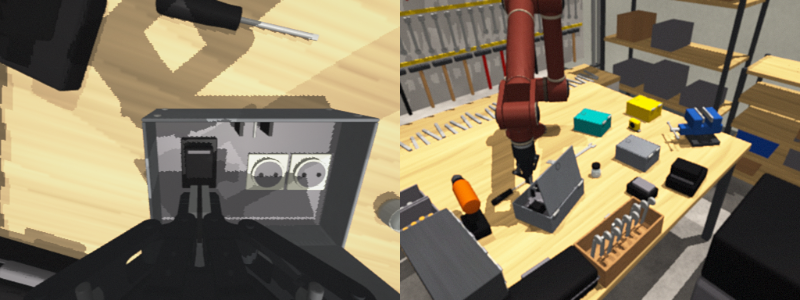

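The tip is lined up above the rocker's front half and the lid is clear behind. Descending.

```bash
python3 -m handwheel '[{"dx":-0.001,"dy":0,"dz":0.03,"ax":0,"ay":0,"az":0},{"dx":-0.001,"dy":-0.001,"dz":0.06,"ax":0,"ay":0,"az":0},{"dx":-0.001,"dy":-0.001,"dz":0.08,"ax":0,"ay":0,"az":0},{"dx":-0.001,"dy":-0.001,"dz":0.089,"ax":0,"ay":0,"az":0},{"dx":-0.001,"dy":-0.001,"dz":0.089,"ax":0,"ay":0,"az":0}]'
python3 -c "
from h import *
print(tobox(manip.state()['tool_pos']))"
```

```text
time: 7.45
tool_pos: [0.5308, -0.3319, 0.0618]
tool_rot: [0.0, 0.592, 0.806, -0.0]
contact_force: [0.1, -0.2, -0.7]
gripper_width: 0.001
[-0.03799347 -0.06344518  0.06181943]
```

```bash
python3 -m handwheel '[{"dx":0,"dy":0,"dz":0.006,"ax":0,"ay":0,"az":0},{"dx":0,"dy":0,"dz":0.011,"ax":0,"ay":0,"az":0},{"dx":0,"dy":0,"dz":0.014,"ax":0,"ay":0,"az":0},{"dx":0,"dy":0,"dz":0.016,"ax":0,"ay":0,"az":0},{"dx":0,"dy":0,"dz":0.0165,"ax":0,"ay":0,"az":0}]'
```

```text
time: 8.07
tool_pos: [0.5309, -0.3316, 0.0451]
tool_rot: [0.0, 0.592, 0.806, 0.0]
contact_force: [-0.9, 0.0, 3.1]
gripper_width: -0.001
```

```bash
python3 -m handwheel '[{"dx":0,"dy":0,"dz":0.0015,"ax":0,"ay":0,"az":0},{"dx":0,"dy":0,"dz":0.003,"ax":0,"ay":0,"az":0},{"dx":0,"dy":0,"dz":0.003,"ax":0,"ay":0,"az":0}]'
```

```text
time: 8.45
tool_pos: [0.5311, -0.3318, 0.0448]
tool_rot: [-0.0, 0.592, 0.806, -0.0]
contact_force: [-6.4, 4.1, 14.7]
gripper_width: 0.002
```

The rocker is on its stop at about 45 mm with 15 N. Withdrawing straight up, then to the front.

```bash
python3 -m handwheel '[{"dx":0,"dy":0,"dz":-0.03,"ax":0,"ay":0,"az":0},{"dx":0,"dy":0,"dz":-0.07,"ax":0,"ay":0,"az":0},{"dx":0,"dy":-0.02,"dz":-0.11,"ax":0,"ay":0,"az":0},{"dx":0.02,"dy":-0.06,"dz":-0.16,"ax":0,"ay":0,"az":0},{"dx":0.05,"dy":-0.1,"dz":-0.2,"ax":0,"ay":0,"az":0}]'
python3 -m handwheel '[{"dx":0.05,"dy":0,"dz":0,"ax":0,"ay":0,"az":0},{"dx":0.05,"dy":0,"dz":0,"ax":0,"ay":0,"az":0},{"dx":0.05,"dy":0,"dz":0,"ax":0,"ay":0,"az":0}]'
python3 - <<'E'
from h import *
f=grab('wrist','w6.png'); g=grab('scene','s6.png');t=grab('top','t6.png')
B=np.stack([BX,BY,[0,0,1]],1)
for n,fr in(('w',f),('t',t)):
    p=((cloud(fr)-O)@B).reshape(-1,3)
    for x in np.arange(-.051,.02,.008):
        q=p[(abs(p[:,0]-x)<.004)&(abs(p[:,1]+.062)<.012)&(p[:,2]<.07)]
        if len(q): print(n,round(x,3),np.median(q[:,2]).round(4),len(q))
p=((cloud(g)-O)@B).reshape(-1,3); q=p[(abs(p[:,1])<.1)&(p[:,2]>.1)&(p[:,0]>.03)&(p[:,0]<.12)]
print('lid',np.degrees(np.arctan(-1/np.polyfit(q[:,2],q[:,0],1)[0])),q[:,2].max())
# narrow-box lid height before/after, all-change map
t0=dict(np.load('pics/top1.png.npz'))
print('narrow z',np.median(cloud(t0)[150:185,187:213,2]),np.median(cloud(t)[150:185,187:213,2]))
a=np.hstack([f['image'],g['image']]);cv2.imwrite('pics/b6.png',cv2.resize(a,(800,300)))
E
```

```text
time: 9.07
tool_pos: [0.424, -0.3155, 0.2399]
tool_rot: [0.001, 0.592, 0.806, -0.0]
contact_force: [-0.2, -1.5, 0.6]
gripper_width: 0.001
time: 9.45
tool_pos: [0.4099, -0.2678, 0.2379]
tool_rot: [0.0, 0.592, 0.806, -0.0]
contact_force: [0.2, -0.2, -0.1]
gripper_width: -0.003
w -0.051 0.0351 125
w -0.043 0.0418 125
w -0.035 0.0432 94
w -0.027 0.0449 96
w -0.019 0.0467 99
w -0.011 0.0483 95
w -0.003 0.0499 94
w 0.005 0.0515 72
t -0.051 0.0366 15
t -0.043 0.0435 15
t -0.035 0.0439 14
t -0.027 0.0462 16
t -0.019 0.0479 16
t -0.011 0.0511 14
t -0.003 0.0511 14
t 0.005 0.0536 17
t 0.013 0.0374 3
lid 76.95989715972331 0.2387895235084504
narrow z 0.0812328164631303 0.08123120006329332
```

View pics/b6.png

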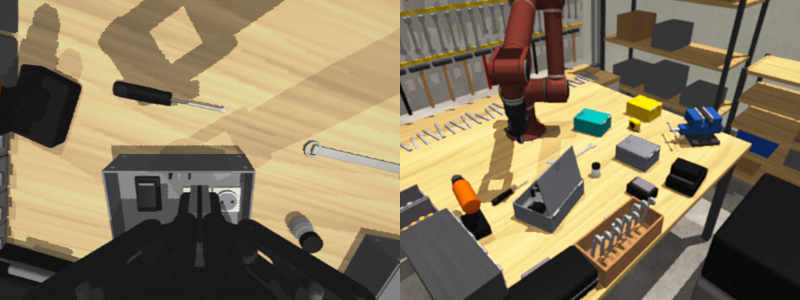

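View pics/t6.png

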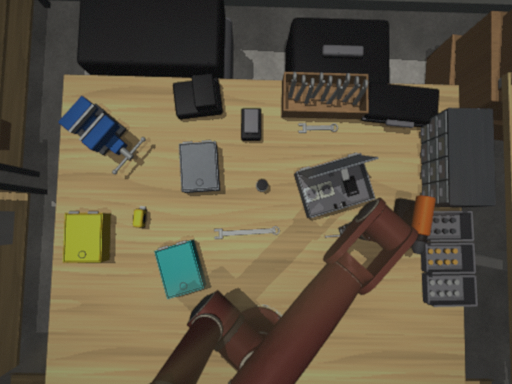

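The rocker slope has reversed (43 mm at the front, on). The lid stands at 77° and everything else is where it was, with the drill still at (424,215). Handing in.

```bash
python3 -c "
from plant import manip
print(manip.state()['contact_force'], manip.job_done())"
```

```text
the job is handed in; nothing more can be done
[-0.90641183  0.19790419 -0.25724643] None
```

The power box is ready for plugging in: its lid stands open on its spring and the switch is on. The job was handed in at about 9.5 s; the hand-in gives no verdict.

I pressed the lid at the ring until it hit its stop at 74 mm with about 13 N. I then drew the finger up and to the front, and the lid rose by itself. I pressed the front half of the rocker to its stop with about 15 N and withdrew.

Last checks:
- **Lid:** it stands at about 77° (1.34 rad), with its free edge about 239 mm above the bench against the stated 235 mm.
- **Rocker:** its slope has reversed, 43 mm high at the press point against 50 mm before.
- **Narrow box:** its lid height is unchanged at 81 mm, so it is still shut.
- **Loose things:** all look unmoved in the top picture, except the screwdriver handle, which the arm hid there. It looked undisturbed in the wrist picture; I judged this by eye.
- **Robot:** it is clear of everything, with a force reading under 1 N, which is about its noise level.

No check failed or disagreed.

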